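# Load and close the desiccator

## Task

Load the desiccator for the cooling before weighing: hang the white crucible in the plate hole next to the vent tap and put its lid on it, so that the air let in cannot blow into it, and stand the glass weighing bottle upright on the solid part of the plate opposite the tap, between the other two holes. Then set the clear dome on the base so that it sits flat on the flange all round, setting each thing down gently and without upsetting anything; the timer and the large brown bottle stay where they are.

Things in the scene. Friction and masses are not known exactly. Their poses are not given: they have to be found in the camera images.
- crucible: Open white porcelain crucible, a cup tapering from 41 mm at the rim to 26 mm at the foot, 32 mm high, 40 g, the one on the near side of the worktop. Origin: centre of its underside, z up. Take it from above across the outside of the rim, fingertips no more than 9 mm below the rim.
- crucible_lid: White porcelain crucible lid: disc 44 mm across, 3 mm thick, with a step under it (24 mm across, 3 mm deep) that drops into the crucible's mouth, and a knob on top, 12 mm across, 6 to 21 mm above the origin; 20 g. Origin: centre of the underside of the step, z up. Seated on the crucible its origin is 29 mm above the crucible's origin.
- weighing_bottle: Clear glass weighing bottle with its ground lid on (the lid is fast): cylinder 33 mm across, 39 mm high, with the lid 55 mm in all, 28 g. Origin: centre of its underside, z up. Grip the body below the lid.
- dome: Clear plastic desiccator dome standing on the worktop: flange 184 mm across, 8 mm thick, at its foot; bore 150 mm, inside height 73 mm; blue knob on top, 25 mm across, to be gripped 101 to 118 mm above the origin; 0.3 kg. Origin: centre of the flange underside, z up. Closed, its origin is 55 mm above the base origin and its bore surrounds the plate edge with 9 mm of play.
- desiccator_base: Fixed grey bowl, flange 184 mm across, flange top 55 mm above the origin; in it a white plate 132 mm across (top at 59 mm) with three equal holes 32 mm across, chamfered to 38 mm, 42 mm from the middle, 120 degrees apart. Origin: centre of the underside, z up. -x points to the vent tap on its side (white nozzle, red key, reaching 132 mm from the middle, 62 mm high).
- tap_hole (a point): Centre of the plate hole next to the vent tap, at the level of the plate's top. The crucible hangs in it by its taper, its foot about 20 mm below the plate's top and its rim about 12 mm above it.
- bottle_spot (a point): Middle of the solid part of the plate across from the vent tap, between the two other holes, on the plate's top.
- bench_timer: Bystander, to be left alone: white bench timer with a blue dial, 66 mm across, 51 mm high, behind the desiccator. Origin: centre of its underside.
- reagent_bottle: Bystander, to be left alone: large brown glass bottle with a black cap, 86 mm across, 168 mm high, in front of a balance. Origin: centre of its underside.
Mind the look-alikes: they are no part of the job. What is shaped like the weighing_bottle but black or yellow is not meant.

How it is judged:
By the outcome, as a careful person would: the job done as asked, in the order asked, and still so for the second after the job is handed in, with the robot touching nothing.
It also fails if it takes over 109 s, if anything falls off the work surface, if the arm or the gripper's body presses on something with over 40 N, if the wrist force passes 120 N, or if a joint passes its speed limit or range.

## Robot

A 7-joint arm with a two-finger parallel gripper is mounted at the origin on a cart in front of the work surface, level with it; the furniture and walls round the work are solid. World frame = base frame: x ahead of the robot, y to its left, z up, the work surface at z = 0. Lengths are in m, angles in rad, forces in N, time in s.
With the tool pointing down it reaches from about 0.4 to 0.85 m from the base axis. Payload 10.4 kg.
Tool frame: the origin (TCP) lies between the finger pads; the fingertips stand 14 mm ahead of it and the grasp point (between the pads) lies 5 mm behind it (r.finger_overhang is the z of the fingertips in the tool frame, in m); z points along the fingers, y is the line along which they close (so a half turn about z gives the same grasp; the last joint's range is limited). The gripper opens to 87 mm and grips with 3 to 60 N. Pads are 19 mm wide; open, the fingers measure 117 mm over their backs; the gripper's body (75 mm by 190 mm) begins 51 mm behind the grasp point.
Start: joints at [1.271, 0.332, -0.065, 1.46, 0.022, 1.35, -0.088], TCP at [0.171, -0.601, 0.237] pointing down, gripper open.
Joint ranges: [-2.6, 2.6], [-0.5, 2.12], [-1.47, 1.34], [0.16, 2.42], [-1.27, 4.41], [0.06, 2.06], [-2.6, 2.6]. Speed limits (rad/s): [2.22, 2.22, 2.79, 2.79, 3.14, 3.14, 3.14].

## Interface

Orientations are given as a unit quaternion [x, y, z, w].
In Python, from bench import r, optics gives the robot as it stands.
- The arm moves only by the shell command python3 -m pendant 'ROWS' [FORCE]. ROWS is JSON, a list of rows, each a list of 7 numbers: the closure, from -1 (fully open) to 1 (shut), then the shift along the tool's x, y, z scaled (see below), then the turn, a rotation vector about the tool's x, y, z scaled (see below). In form: [[grip, x, y, z, rx, ry, rz], ...]. A call has 1 to 8 rows; each row is the pose to reach, as a shift and turn from the pose commanded when the call began, along the tool's axes at that moment; what a row does not reach only later rows make up. The controller multiplies each number of a shift by 0.3 m and each number of a turn by 120 degrees. A row lasts 1/8 s, in which the tool goes at most 62.5 mm and 10.7 degrees, less where a joint would pass 70% of its speed; a pose out of reach is approached as far as the arm can. A call with a number of a shift or a turn outside -1 to 1 is refused whole. A call with a gripper value outside its range is refused whole. The fingers move at their own pace and stop on an object; FORCE is the grip in N (left out, the last holds). Time passes only in rows, so rows that repeat a pose let the fingers close. It gives the time, the measured TCP pose, the force, the opening and the grip force at its end, in the units of the state.
- r.read_state(): the state, without advancing time (a new reading comes with each control period).
- optics.camera(name): name is "scene" or "top" or "wrist"; returns a dict with "pixels" (420x560x3 uint8, red, green, blue), "vfov" (degrees; the focal length in pixels is half the picture's height over the tangent of half this angle, whatever the lens; pixels are square), "cx", "cy" (the principal point, pixels), "rvec" (rotation vector, rad) and "tvec" (3), from world to camera coordinates, as OpenCV has them. Camera axes: x right, y down, z forward; pixel columns grow to the right and rows downward; lengths in m; the calibration is good to about 2 mm. A picture is of the moment at which its call begins. There is no depth.
- r.close_job(): hands the job in; it is judged then, once.
The state is a dict: "time": time; "joint_positions": joint angles; "joint_vel": joint speeds; "joint_torque": joint torques, N m; "ee_pos": TCP position; "eef_rot": TCP orientation; "ft_force": force on the tool from outside, world axes, zero at the start; "torque": the same for the moment, N m; "width": finger opening in m; "grip_force": force on a finger pad.
Only numpy, scipy, OpenCV 4.12 (cv2) and the standard library are available. Lean on these libraries where they do the work, as an engineer would, in place of code of your own. Each camera call takes 0.05 s, during which the arm holds its last target. There are 200 camera calls.

## Working session

There is one attempt and no reset: what is moved stays moved. The work goes in short steps, Python scripts to look and compute and a shell command to move; the robot and the scene stay as the last step left them, time stands still between calls to the robot, and variables do not carry over. Pictures are saved under pics/ and viewed, at most 17 in all, crops included, and the job is handed in when it is done.

```bash
mkdir -p pics; ls
cat > h.py <<'E'
import numpy as np, cv2
from scipy.spatial.transform import Rotation as R
from bench import r, optics
def cam(n):
    c=optics.camera(n); p=np.array(c["pixels"]); h=p.shape[0]
    c["f"]=h/2/np.tan(np.radians(c["vfov"])/2); c["bgr"]=p[:,:,::-1].copy()
    c["Rm"]=cv2.Rodrigues(np.array(c["rvec"],float))[0]; c["t"]=np.array(c["tvec"],float); return c
def ray(c,u,v):
    d=c["Rm"].T@np.array([(u-c["cx"])/c["f"],(v-c["cy"])/c["f"],1]); o=-c["Rm"].T@c["t"]; return o,d
def onz(c,u,v,z):
    o,d=ray(c,u,v); return o+d*(z-o[2])/d[2]
def proj(c,P):
    q=c["Rm"]@np.array(P)+c["t"]; return c["f"]*q[0]/q[2]+c["cx"],c["f"]*q[1]/q[2]+c["cy"]
def delta(P,yawR=None):
    s=r.read_state(); T=R.from_quat(s["eef_rot"]); return T.inv().apply(np.array(P)-np.array(s["ee_pos"]))/0.3
E
python3 - <<'E'
from h import *
for n in ("scene","top"):
    c=cam(n); cv2.imwrite(f"pics/{n}0.png",c["bgr"]); print(n,c["f"],c["cx"],c["cy"],-c["Rm"].T@c["t"])
s=r.read_state(); print(s, R.from_quat(s["eef_rot"]).as_matrix().round(3))
E
```

```text
pics
scene 458.8741501672503 281.8585671595781 211.0957393747465 [0.10884205 0.80187032 0.89098359]
top 467.9946801621658 276.4496833915547 212.7387475346526 [0.4028733  0.05378165 1.4064267 ]
{'time': 0.1, 'joint_positions': array([ 1.27143454,  0.33279177, -0.06469279,  1.46084234,  0.02159776,
        1.34994435, -0.08853898]), 'joint_vel': array([-0.00068849,  0.00011104,  0.00156953, -0.0026169 ,  0.00089174,
        0.00142068,  0.0003443 ]), 'joint_torque': array([ 1.93116954e-03, -6.24546504e+01,  2.54278653e-02, -3.90717137e+01,
       -6.12039724e-02,  3.66781501e-02,  1.37712814e-04]), 'ee_pos': array([ 0.17067707, -0.60089312,  0.2358512 ]), 'eef_rot': array([ 9.90442315e-01,  1.37926080e-01, -1.18784389e-04, -6.34236962e-04]), 'ft_force': array([ 0.72523038, -0.69044146, -0.41389318]), 'torque': array([-0.02037755, -0.02387833, -0.0022136 ]), 'grip_force': 0.0, 'width': 0.08694924285377105} [[ 0.962  0.273 -0.   ]
 [ 0.273 -0.962  0.001]
 [-0.    -0.001 -1.   ]]
```

View pics/scene0.png

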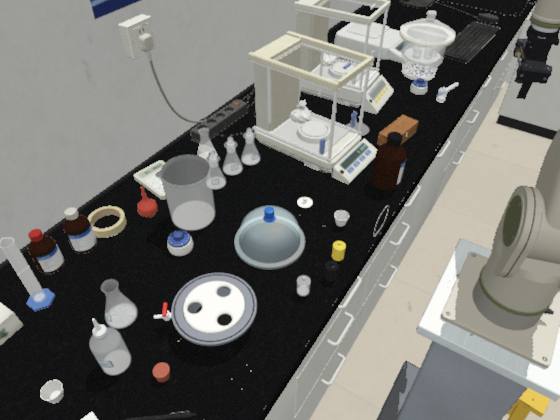

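View pics/top0.png

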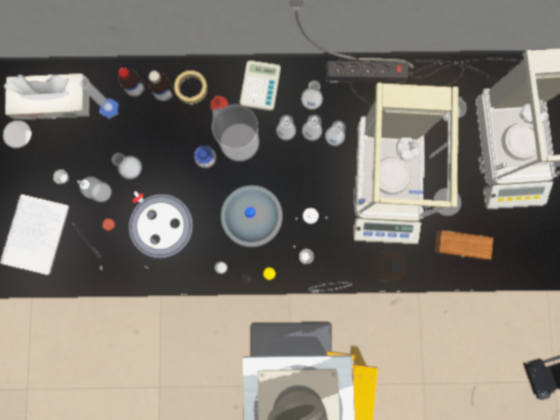

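The scene picture shows the glass bottle at (303,286), the black one at (331,271) and the yellow one at (339,250). The crucible is at (341,218), the lid at (305,202), the dome at (270,237) and the base at (214,308), with its tap at (163,314). The brown bottle is at (388,163).

Possible mix-ups, with top-view pixels:
- **Crucible:** (306,257) or (61,177). I choose (306,257), on the near side.
- **Bottle:** glass (221,268), black (246,280) or yellow (269,273). I choose the glass one.
- **Lid:** (311,216).

Next I'll check these in a close crop.

```bash
cat > m.py <<'E'
from h import *
t=cv2.imread("pics/top0.png"); s=cv2.imread("pics/scene0.png")
a=cv2.resize(t[180:300,195:335],None,fx=4,fy=4,interpolation=cv2.INTER_CUBIC)
b=cv2.resize(t[180:270,115:205],None,fx=5,fy=5,interpolation=cv2.INTER_CUBIC)
cc=np.zeros((480,560,3),np.uint8); cc[:a.shape[0],:a.shape[1]]=a
cv2.imwrite("pics/cropA.png",cc)
d=cv2.resize(s[175:345,150:400],None,fx=3.2,fy=3.2,interpolation=cv2.INTER_CUBIC); cv2.imwrite("pics/cropS.png",d)
ct=cam("top"); cs=cam("scene")
def blobs(img,box,thr,inv=False):
    x0,y0,x1,y1=box; g=cv2.cvtColor(img,cv2.COLOR_BGR2GRAY)[y0:y1,x0:x1]
    m=((g<thr) if inv else (g>thr)).astype(np.uint8)
    n,l,st,ce=cv2.connectedComponentsWithStats(m)
    return [(st[i,4],st[i,0]+x0,st[i,1]+y0,st[i,2],st[i,3],(ce[i]+[x0,y0]).round(1)) for i in range(1,n) if st[i,4]>12]
for nm,img,box,thr in [("cru t",t,(295,245,320,267),90),("lid t",t,(300,204,323,228),90),("bot t",t,(212,259,232,279),60),
   ("cru s",s,(328,205,355,232),90),("lid s",s,(293,192,318,212),90),("bot s",s,(293,272,314,300),60)]:
    print(nm,[(q) for q in blobs(img,box,thr)])
# plate
g=cv2.cvtColor(t,cv2.COLOR_BGR2GRAY)
m=(g>170).astype(np.uint8); n,l,st,ce=cv2.connectedComponentsWithStats(m); i=l[226,161]; 
pm=(l==i).astype(np.uint8); cn,h=cv2.findContours(pm,cv2.RETR_CCOMP,cv2.CHAIN_APPROX_NONE)
for k in cn:
    if len(k)>15: e=cv2.fitEllipse(k); print("plate",e, onz(ct,*e[0],0.059).round(4))
hsv=cv2.cvtColor(t,cv2.COLOR_BGR2HSV)
red=((hsv[...,0]<8)|(hsv[...,0]>172))&(hsv[...,1]>150)&(hsv[...,2]>80)
ys,xs=np.nonzero(red[185:210,125:155]); print("key",xs.mean()+125,ys.mean()+185, onz(ct,xs.mean()+125,ys.mean()+185,0.055).round(4))
for im,c,box,nm in((t,ct,(220,185,285,245),"t"),(s,cs,(235,200,305,270),"s")):
    hh=cv2.cvtColor(im,cv2.COLOR_BGR2HSV); x0,y0,x1,y1=box
    k=((abs(hh[...,0].astype(int)-108)<12)&(hh[...,1]>180)&(hh[...,2]>80))[y0:y1,x0:x1]
    n,l,st,ce=cv2.connectedComponentsWithStats(k.astype(np.uint8)); i=1+np.argmax(st[1:,4]) ; print("knob",nm,st[i],ce[i]+[x0,y0],onz(c,*(ce[i]+[x0,y0]),0.115).round(4))
E
python3 m.py
```

```text
cru t [(np.int32(193), np.int32(299), np.int32(248), np.int32(15), np.int32(16), array([305.9, 256. ]))]
lid t [(np.int32(229), np.int32(302), np.int32(207), np.int32(17), np.int32(17), array([310.2, 215.3]))]
bot t [(np.int32(170), np.int32(213), np.int32(261), np.int32(16), np.int32(14), array([220.6, 267.5]))]
cru s [(np.int32(207), np.int32(334), np.int32(210), np.int32(16), np.int32(17), array([340.9, 217.1]))]
lid s [(np.int32(157), np.int32(297), np.int32(196), np.int32(16), np.int32(12), array([304.4, 201.8]))]
bot s [(np.int32(273), np.int32(296), np.int32(274), np.int32(15), np.int32(23), array([303., 285.]))]
plate ((159.90176391601562, 225.3920440673828), (46.21792221069336, 47.24879837036133), 53.42979049682617) [0.5341 0.3934 0.059 ]
plate ((154.81765747070312, 238.69894409179688), (10.66557502746582, 11.124564170837402), 12.936545372009277) [0.4957 0.4074 0.059 ]
plate ((174.5, 222.859619140625), (10.84660530090332, 11.255510330200195), 90.0) [0.5408 0.3512 0.059 ]
plate ((151.4640350341797, 214.37860107421875), (10.450423240661621, 11.103018760681152), 45.38710021972656) [0.5665 0.4184 0.059 ]
key 137.26315789473685 197.73684210526315 [0.6166 0.4619 0.055 ]
knob t [26 23  8  8 51] [249.68627451 211.78431373] [0.5632 0.13   0.115 ]
knob s [29 11 10 11 66] [268.72727273 216.72727273] [0.5527 0.1489 0.115 ]
```

View pics/cropA.png

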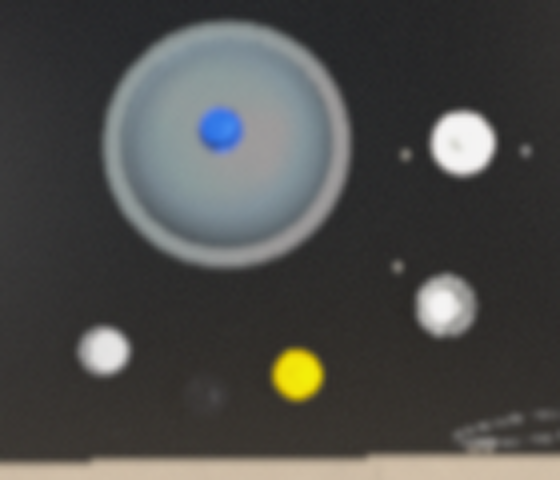

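View pics/cropS.png

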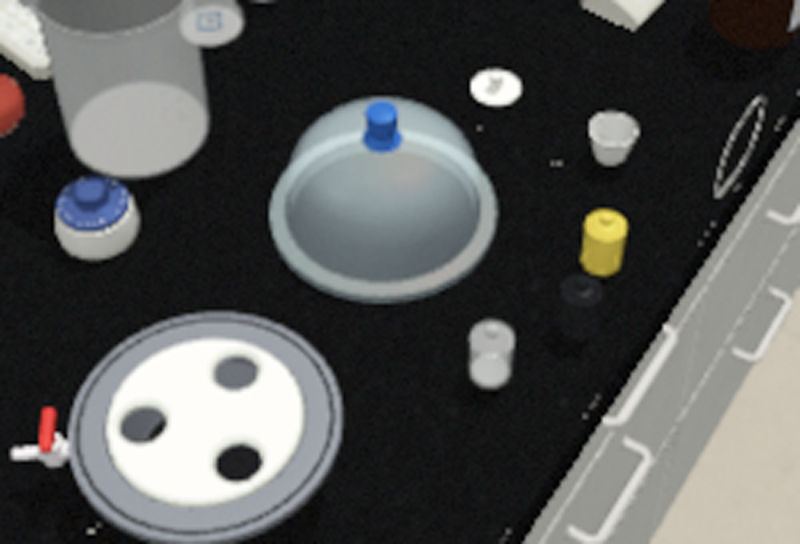

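The crops confirm the choices: dome with its blue knob, lid at top (311,216), open crucible at (306,256), clear bottle at (221,268) beside the black and yellow ones. The tap hole is the one nearest the red key. Next I'll triangulate.

```bash
cat > m2.py <<'E'
from h import *
ct=cam("top"); cs=cam("scene"); t=ct["bgr"]; s=cs["bgr"]
def tri(a,b):
    o1,d1=ray(ct,*a); o2,d2=ray(cs,*b); A=np.c_[d1,-d2]; k=np.linalg.lstsq(A,o2-o1,rcond=None)[0]
    return ((o1+d1*k[0]+o2+d2*k[1])/2).round(4), np.linalg.norm(o1+d1*k[0]-o2-d2*k[1]).round(4)
print("cru t",onz(ct,305.9,255.7,.03),"s whole",onz(cs,341,217.8,.017),tri((305.9,256),(341,217)))
print("lid",onz(ct,310.2,215.3,.006),onz(cs,304.6,202,.007))
print("bot",onz(ct,220.6,267.5,.045),onz(cs,303,285.2,.027),tri((220.6,267.5),(303,285)))
print("knob",tri((249.7,211.8),(268.7,216.7)))
# dome flange in top
g=cv2.cvtColor(t,cv2.COLOR_BGR2GRAY)
for thr in(60,75):
    m=(g>thr).astype(np.uint8); m[:,:205]=0;m[:183]=0;m[250:]=0;m[:,293:]=0
    cn,_=cv2.findContours(m,cv2.RETR_EXTERNAL,cv2.CHAIN_APPROX_NONE); k=max(cn,key=cv2.contourArea); e=cv2.fitEllipse(k)
    print("dome",e,onz(ct,*e[0],.006))
m=(g>60).astype(np.uint8); m[:,:115]=0;m[:,205:]=0;m[:180]=0;m[270:]=0
m=cv2.morphologyEx(m,cv2.MORPH_OPEN,np.ones((9,9))); cn,_=cv2.findContours(m,cv2.RETR_EXTERNAL,cv2.CHAIN_APPROX_NONE); k=max(cn,key=cv2.contourArea); e=cv2.fitEllipse(k); print("base",e,onz(ct,*e[0],.055))
print("balance front",onz(ct,388,243,.0),onz(ct,360,240,0.05),"brown s base",onz(cs,388,180,0.0),"balance top corner",onz(ct,357,207,.25))
c=cam("wrist"); print(-c["Rm"].T@c["t"],c["Rm"].round(2),c["f"])
p=np.array([.437,-.02,.26]); print(delta(p))
E
python3 m2.py
```

```text
cru t [ 0.4418073 -0.0287696  0.03     ] s whole [ 0.44171703 -0.03663127  0.017     ] (array([ 0.4401, -0.0293,  0.0272]), np.float64(0.0019))
lid [ 0.56349876 -0.04571118  0.006     ] [ 0.56183272 -0.04715574  0.007     ]
bot [0.41076426 0.21933239 0.045     ] [0.41018103 0.2210432  0.027     ] (array([0.4105, 0.2213, 0.0279]), np.float64(0.0007))
knob (array([0.5654, 0.1311, 0.0937]), np.float64(0.0009))
dome ((251.121337890625, 215.7742462158203), (62.39117431640625, 62.802825927734375), 46.60151290893555) [0.56452917 0.13223656 0.006     ]
dome ((251.16661071777344, 215.6526336669922), (61.43058776855469, 61.948402404785156), 67.1485595703125) [0.56489604 0.13209758 0.006     ]
base ((159.63482666015625, 224.87159729003906), (65.4170150756836, 70.13627624511719), 147.38499450683594) [0.53598287 0.39519065 0.055     ]
balance front [ 0.47727203 -0.27772152  0.        ] [ 0.48442071 -0.18523846  0.05      ] brown s base [ 0.40298282 -0.27608793  0.        ] balance top corner [ 0.55470801 -0.14540331  0.25      ]
[ 0.23872793 -0.58290722  0.38414738] [[ 0.27 -0.96 -0.  ]
 [-0.93 -0.26  0.26]
 [-0.25 -0.07 -0.97]] 318.10602190543426
[ 1.38300511 -1.6209388  -0.07834343]
```

```bash
python3 -m pendant '[[-1,0.75,-0.87,-0.1,0,0,-0.3],[-1,0.75,-0.87,-0.1,0,0,-0.583],[-1,0.75,-0.87,-0.1,0,0,-0.583],[-1,0.75,-0.87,-0.1,0,0,-0.583],[-1,0.75,-0.87,-0.1,0,0,-0.583],[-1,0.75,-0.87,-0.1,0,0,-0.583],[-1,0.75,-0.87,-0.1,0,0,-0.583],[-1,0.75,-0.87,-0.1,0,0,-0.583]]' 8
python3 - <<'E'
from h import *
s=r.read_state(); print(R.from_quat(s["eef_rot"]).as_matrix().round(3)); print(delta([.4405,-.03,.2]))
E
```

```text
time: 1.35
ee_pos: [0.316, -0.2885, 0.2668]
eef_rot: [0.732, 0.681, -0.0, 0.0]
ft_force: [-0.5, 0.1, -0.6]
width: 0.0867
grip_force: 0.0
[[ 0.073  0.997  0.   ]
 [ 0.997 -0.073 -0.001]
 [-0.001  0.    -1.   ]]
[0.88999275 0.35086795 0.2221634 ]
```

```bash
python3 -m pendant '[[-1,0.4,0.16,0,0,0,0],[-1,0.89,0.35,0.22,0,0,0],[-1,0.89,0.35,0.22,0,0,0],[-1,0.89,0.35,0.22,0,0,0],[-1,0.89,0.35,0.22,0,0,0],[-1,0.89,0.35,0.22,0,0,0],[-1,0.89,0.35,0.22,0,0,0],[-1,0.89,0.35,0.22,0,0,0]]'
python3 - <<'E'
from h import *
c=cam("wrist"); cv2.imwrite("pics/w1.png",c["bgr"]); print(proj(c,[.4405,-.03,.032]),-c["Rm"].T@c["t"],r.read_state()["ee_pos"])
E
```

```text
time: 2.35
ee_pos: [0.44, -0.0315, 0.2007]
eef_rot: [0.734, 0.68, -0.0, 0.0]
ft_force: [-0.1, 0.5, 0.3]
width: 0.0868
grip_force: 0.0
(np.float64(273.26833361389606), np.float64(196.45623916174642)) [0.44600278 0.03742014 0.34856344] [ 0.43999771 -0.03132891  0.20076419]
```

View pics/w1.png

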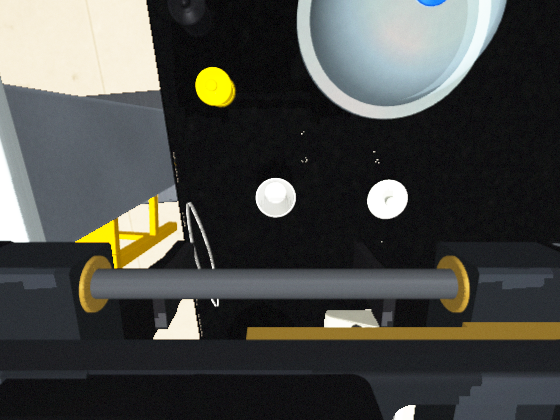

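The wrist view shows the crucible at (275,197) and the lid at (387,199); I'll measure both there.

Run:
```python
from h import *
c=cam("wrist"); g=cv2.cvtColor(c["bgr"],cv2.COLOR_BGR2GRAY)
for nm,(x0,y0,x1,y1),z in(("cru",(250,172,302,224),.032),("lid",(360,172,415,226),.006)):
    m=(g[y0:y1,x0:x1]>100).astype(np.uint8); cn,_=cv2.findContours(m,cv2.RETR_EXTERNAL,cv2.CHAIN_APPROX_NONE); k=max(cn,key=cv2.contourArea); e=cv2.fitEllipse(k)
    p=onz(c,e[0][0]+x0,e[0][1]+y0,z); print(nm,e,p); 
    if nm=="cru": print(delta([p[0],p[1],.039]))
print(r.read_state()["joint_positions"])
```

```text
cru ((25.208290100097656, 25.327285766601562), (39.092628479003906, 39.841129302978516), 75.99545288085938) [ 0.44243772 -0.03092199  0.032     ]
[0.00151835 0.00767879 0.53925813]
lid ((26.97821617126465, 27.029462814331055), (37.74150466918945, 41.226200103759766), 55.72679138183594) [ 0.56488055 -0.04789058  0.006     ]
[ 0.76124371 -0.01698347 -0.77307499  1.93369649 -0.01210825  1.21967345
 -0.08304052]
```

```bash
python3 -m pendant '[[-1,0,0.006,0.2,0,0,0],[-1,0,0.006,0.4,0,0,0],[-1,0,0.006,0.48,0,0,0],[-1,0,0.006,0.52,0,0,0],[-1,0,0.006,0.538,0,0,0],[-1,0,0.006,0.538,0,0,0],[0.1,0,0.006,0.538,0,0,0],[0.4,0,0.006,0.538,0,0,0]]' 8
python3 -m pendant '[[1,0,0,0,0,0,0],[1,0,0,0,0,0,0],[1,0,0,0,0,0,0],[1,0,0,0,0,0,0],[1,0,0,-0.05,0,0,0],[1,0,0,-0.1,0,0,0]]' 8
python3 - <<'E'
from h import *
s=r.read_state(); print(s["ft_force"])
# tap hole direction
c0=np.array([.5343,.3923]); 
for P in ([.5665,.4184],[.567,.4185]): print(delta([*P,.16]))
E
```

```text
time: 3.45
ee_pos: [0.4424, -0.0303, 0.0397]
eef_rot: [0.732, 0.681, 0.0, 0.001]
ft_force: [0.7, 0.2, -0.3]
width: 0.0742
grip_force: 0.0
time: 4.2
ee_pos: [0.4421, -0.03, 0.0704]
eef_rot: [0.732, 0.681, 0.0, 0.0]
ft_force: [-0.5, -0.6, -0.3]
width: 0.0388
grip_force: 8.0
[-0.45664804 -0.59200539 -0.34850605]
[ 1.52099563  0.30512996 -0.29857577]
[ 1.52144918  0.306768   -0.29857528]
```

```bash
python3 -m pendant '[[1,0,0,-0.2,0,0,0],[1,0,0,-0.4,0,0,0],[1,0.2,0.05,-0.5,0,0,0],[1,0.4,0.1,-0.5,0,0,0],[1,0.6,0.15,-0.5,0,0,0],[1,0.76,0.2,-0.5,0,0,0],[1,0.86,0.25,-0.5,0,0,0],[1,0.9,0.25,-0.5,0,0,0]]' 
python3 -m pendant '[[1,0.2,0.02,0,0,0,0],[1,0.4,0.03,0,0,0,0],[1,0.5,0.03,0,0,0,0],[1,0.52,0.03,0,0,0,0],[1,0.52,0.03,0,0,0,0],[1,0.52,0.03,0,0,0,0]]'
python3 - <<'E'
from h import *
c=cam("wrist"); cv2.imwrite("pics/w2.png",c["bgr"]); print(proj(c,[.5343,.3923,.059]),r.read_state()["ee_pos"])
E
```

```text
time: 5.2
ee_pos: [0.5364, 0.2355, 0.2198]
eef_rot: [0.732, 0.682, 0.0, -0.001]
ft_force: [-0.3, -0.2, 0.5]
width: 0.0388
grip_force: 8.0
time: 5.95
ee_pos: [0.5576, 0.3866, 0.2196]
eef_rot: [0.733, 0.68, 0.0, 0.001]
ft_force: [-0.2, -0.3, -0.5]
width: 0.039
grip_force: 8.0
(np.float64(248.88590459433524), np.float64(195.79972935398786)) [0.55753911 0.38675191 0.21954523]
```

View pics/w2.png

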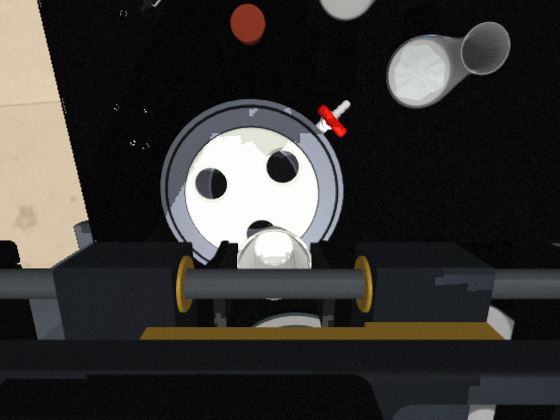

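The wrist view shows the tap hole at (283,165), the left hole at (211,183), the tap's red key at (333,120) and the crucible held upright at (274,258).

```bash
cat > holes.py <<'E'
from h import *
def holes(boxes,thr=120):
    c=cam("wrist"); g=cv2.cvtColor(c["bgr"],cv2.COLOR_BGR2GRAY); out=[]
    for (x0,y0,x1,y1) in boxes:
        m=(g[y0:y1,x0:x1]<thr).astype(np.uint8); n,l,st,ce=cv2.connectedComponentsWithStats(m); i=1+np.argmax(st[1:,4]); k=cv2.findContours((l==i).astype(np.uint8),cv2.RETR_EXTERNAL,cv2.CHAIN_APPROX_NONE)[0][0]
        e=cv2.fitEllipse(k); out.append(onz(c,e[0][0]+x0,e[0][1]+y0,.057)); print(e[1],out[-1])
    return out
E
python3 - <<'E'
from holes import *
h=holes([(258,142,308,190),(188,160,236,208)]); print(np.linalg.norm(h[0]-h[1]))
print(delta([*h[0][:2],.16]))
E
```

```text
(30.15152359008789, 31.060535430908203) [0.56897041 0.41827329 0.057     ]
(28.56739616394043, 30.92936897277832) [0.49798315 0.40723469 0.057     ]
0.07184038967376381
[0.10685113 0.03037971 0.19840082]
```

```bash
python3 -m pendant '[[1,0.109,0.027,0,0,0,0],[1,0.109,0.027,0.15,0,0,0],[1,0.109,0.027,0.3,0,0,0],[1,0.109,0.027,0.36,0,0,0],[1,0.109,0.027,0.4,0,0,0],[1,0.109,0.027,0.42,0,0,0],[1,0.109,0.027,0.44,0,0,0],[1,0.109,0.027,0.44,0,0,0]]' 
python3 -m pendant '[[1,0,0,0.01,0,0,0],[1,0,0,0.016,0,0,0],[1,0,0,0.02,0,0,0],[1,0,0,0.02,0,0,0]]'
python3 - <<'E'
from h import *
print(r.read_state()["ee_pos"])
E
```

```text
time: 7.05
ee_pos: [0.5673, 0.4207, 0.0874]
eef_rot: [0.732, 0.681, 0.0, 0.0]
ft_force: [0.2, 0.2, -0.3]
width: 0.0387
grip_force: 8.0
time: 7.55
ee_pos: [0.5679, 0.4202, 0.0814]
eef_rot: [0.733, 0.681, 0.0, 0.0]
ft_force: [3.2, -2.5, 3.5]
width: 0.0391
grip_force: 8.0
[0.56791497 0.42016791 0.08137319]
```

```bash
python3 -m pendant '[[1,-0.005,0.004,0,0,0,0],[1,-0.005,0.004,0,0,0,0],[1,-0.005,0.004,0.004,0,0,0],[1,-0.005,0.004,0.004,0,0,0]]' 
python3 -m pendant '[[1,0,0,0.004,0,0,0],[1,0,0,0.004,0,0,0]]'
```

```text
time: 8.05
ee_pos: [0.5683, 0.4191, 0.0799]
eef_rot: [0.732, 0.681, 0.0, -0.0]
ft_force: [2.3, -0.0, 0.5]
width: 0.0389
grip_force: 8.0
time: 8.3
ee_pos: [0.5685, 0.4192, 0.0791]
eef_rot: [0.732, 0.681, 0.0, 0.0]
ft_force: [2.0, -0.4, 4.5]
width: 0.039
grip_force: 8.0
```

```bash
python3 -m pendant '[[1,0,0.004,0,0,0,0],[1,0,0.004,0.002,0,0,0],[0.1,0,0.004,0.002,0,0,0],[-0.1,0,0.004,0.002,0,0,0],[-0.3,0,0.004,0.002,0,0,0],[-0.4,0,0.004,-0.1,0,0,0],[-0.4,0,0.004,-0.3,0,0,0],[-0.4,0,0.004,-0.47,0,0,0]]'
python3 -m pendant '[[-1,-0.2,0,-0.1,0,0,0],[-1,-0.4,0,-0.1,0,0,0],[-1,-0.4,0,-0.1,0,0,0],[-1,-0.4,0,-0.1,0,0,0]]'
python3 - <<'E'
from h import *
c=cam("wrist"); cv2.imwrite("pics/w3.png",c["bgr"]); print(proj(c,[.5343,.3923,.059]),proj(c,[.567,.4183,.071]),r.read_state()["ee_pos"])
E
```

```text
time: 9.3
ee_pos: [0.5692, 0.4189, 0.2213]
eef_rot: [0.732, 0.681, -0.0, -0.0]
ft_force: [0.2, 0.7, -0.6]
width: 0.0609
grip_force: 0.0
time: 9.8
ee_pos: [0.5607, 0.299, 0.2496]
eef_rot: [0.733, 0.681, -0.0, -0.0]
ft_force: [0.0, 0.7, 0.9]
width: 0.086
grip_force: 0.0
(np.float64(240.11880927217283), np.float64(105.24631130180659)) (np.float64(270.2659187214302), np.float64(73.03810457920463)) [0.56020744 0.30021376 0.24954704]
```

View pics/w3.png

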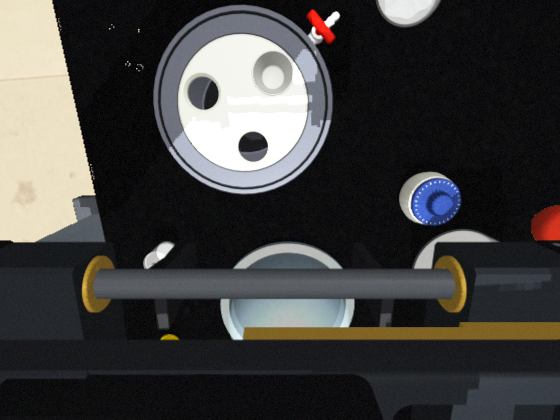

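The crucible hangs level in the hole next to the tap, with its rim at (272,73). Now the lid.

```bash
python3 -m pendant '[[-0.7,-0.2,0,0,0,0,0],[-0.7,-0.4,0,0,0,0,0],[-0.7,-0.6,0.04,0,0,0,0],[-0.7,-0.8,0.06,0,0,0,0],[-0.7,-0.9,0.08,0,0,0,0],[-0.7,-0.9,0.08,0,0,0,0],[-0.7,-0.9,0.08,0,0,0,0]]'
python3 - <<'E'
from h import *
c=cam("wrist"); g=cv2.cvtColor(c["bgr"],cv2.COLOR_BGR2GRAY)
u,v=map(int,proj(c,[.564,-.047,.006])); x0,y0=u-35,v-35
m=(g[max(y0,0):v+35,x0:u+35]>100).astype(np.uint8); cn,_=cv2.findContours(m,cv2.RETR_EXTERNAL,cv2.CHAIN_APPROX_NONE); k=max(cn,key=cv2.contourArea); e=cv2.fitEllipse(k)
p=onz(c,e[0][0]+x0,e[0][1]+max(y0,0),.006); print((u,v),e,p,r.read_state()["ee_pos"],delta([p[0],p[1],.1]),delta([.5637,-.0467,.023]))
E
```

```text
time: 10.72
ee_pos: [0.5649, 0.0307, 0.2497]
eef_rot: [0.731, 0.682, 0.0, -0.001]
ft_force: [0.5, 0.5, -0.1]
width: 0.0742
grip_force: 0.0
(276, 244) ((36.716976165771484, 35.38715744018555), (31.640804290771484, 33.70899200439453), 86.49974822998047) [ 0.56539865 -0.04763485  0.006     ] [0.56487413 0.03086932 0.24974383] [-0.26146157  0.01990756  0.49886684] [-0.25901715  0.01406987  0.75553685]
```

```bash
python3 -m pendant '[[-0.4,-0.15,0.01,0.1,0,0,0],[-0.4,-0.26,0.018,0.3,0,0,0],[-0.4,-0.26,0.018,0.45,0,0,0],[-0.4,-0.26,0.018,0.6,0,0,0],[-0.4,-0.26,0.018,0.68,0,0,0],[-0.4,-0.26,0.018,0.73,0,0,0],[-0.4,-0.26,0.018,0.755,0,0,0],[-0.4,-0.26,0.018,0.755,0,0,0]]' 8
python3 -m pendant '[[0.2,0,0,0,0,0,0],[0.6,0,0,0,0,0,0],[1,0,0,0,0,0,0],[1,0,0,0,0,0,0],[1,0,0,0,0,0,0],[1,0,0,0,0,0,0]]' 8
```

```text
time: 11.78
ee_pos: [0.565, -0.0495, 0.0236]
eef_rot: [0.732, 0.681, 0.0, 0.0]
ft_force: [0.4, -0.6, -0.5]
width: 0.0607
grip_force: 0.0
time: 12.52
ee_pos: [0.5647, -0.05, 0.0232]
eef_rot: [0.732, 0.681, -0.0, 0.0]
ft_force: [0.6, -0.4, -0.0]
width: 0.0115
grip_force: 8.0
```

```bash
python3 -m pendant '[[1,0,0,-0.03,0,0,0],[1,0,0,-0.1,0,0,0],[1,0,0,-0.3,0,0,0],[1,0,0,-0.5,0,0,0],[1,0.2,0,-0.7,0,0,0],[1,0.4,0,-0.72,0,0,0],[1,0.5,0,-0.72,0,0,0],[1,0.5,0,-0.72,0,0,0]]' 12
python3 -m pendant '[[1,0.2,0,0,0,0,0],[1,0.4,0,0,0,0,0],[1,0.6,0.0,0,0,0,0],[1,0.7,0,0,0,0,0],[1,0.74,0,0,0,0,0],[1,0.74,0,0,0,0,0],[1,0.74,0,0,0,0,0]]'
python3 - <<'E'
from h import *
c=cam("wrist"); cv2.imwrite("pics/w4.png",c["bgr"]); s=r.read_state(); print(s["ee_pos"],proj(c,[.5686,.4185,.071]),proj(c,np.array(s["ee_pos"])-[0,0,.02]),delta([.5686,.4162,.091]))
E
```

```text
time: 13.52
ee_pos: [0.5749, 0.1049, 0.2416]
eef_rot: [0.73, 0.684, 0.002, 0.0]
ft_force: [-0.6, -0.7, -1.0]
width: 0.0111
grip_force: 12.0
time: 14.4
ee_pos: [0.5927, 0.3188, 0.2395]
eef_rot: [0.733, 0.68, -0.0, 0.001]
ft_force: [-0.9, 0.1, -0.8]
width: 0.0114
grip_force: 12.0
[0.59265758 0.31889996 0.23949846] (np.float64(239.04785994601377), np.float64(96.19917987889221)) (np.float64(272.2322189069636), np.float64(253.92834330607423)) [ 0.31780341 -0.10479512  0.49463305]
```

View pics/w4.png

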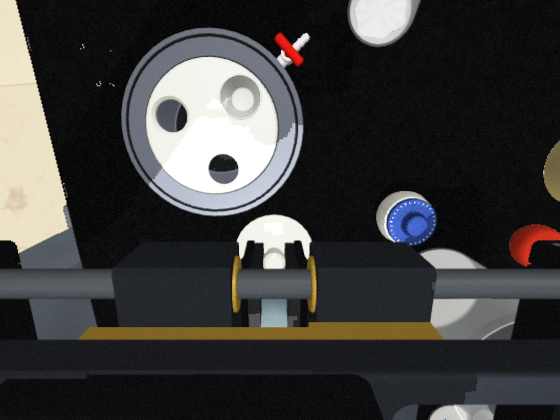

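The lid is held level at (274,252). The crucible rim is at (240,97), about 1 mm from where I predicted it.

```bash
python3 -m pendant '[[1,0.15,-0.05,0,0,0,0],[1,0.3,-0.1,0.1,0,0,0],[1,0.318,-0.105,0.25,0,0,0],[1,0.318,-0.105,0.35,0,0,0],[1,0.318,-0.105,0.4,0,0,0],[1,0.318,-0.105,0.42,0,0,0],[1,0.318,-0.105,0.42,0,0,0],[1,0.318,-0.105,0.42,0,0,0]]'
python3 - <<'E'
from h import *
c=cam("scene"); print(proj(c,[.5686,.4185,.08])); im=c["bgr"]; u,v=map(int,proj(c,[.5686,.4185,.08])); cv2.imwrite("pics/s2.png",cv2.resize(im[v-60:v+60,u-70:u+70],None,fx=5,fy=5,interpolation=cv2.INTER_CUBIC)); s=r.read_state(); print(s["ee_pos"],delta([.5686,.416,.091]))
E
```

```text
time: 15.45
ee_pos: [0.5679, 0.4188, 0.1146]
eef_rot: [0.733, 0.681, 0.001, 0.0]
ft_force: [-1.0, 0.1, -0.7]
width: 0.0113
grip_force: 12.0
(np.float64(192.20508619758178), np.float64(300.62068454499746))
[0.56778508 0.41877724 0.11446216] [-0.00911739  0.00328557  0.07820182]
```

View pics/s2.png

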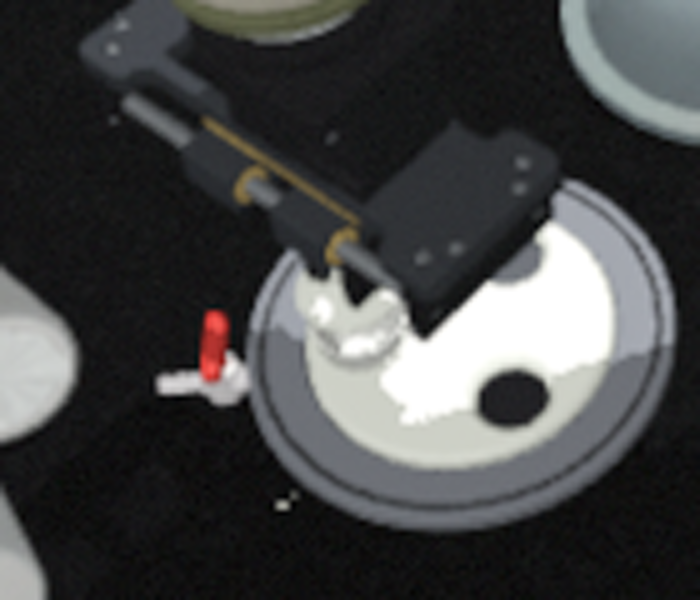

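The scene crop shows the lid level above the crucible at crop (355,325). I'm lowering it with the small correction.

```bash
python3 -m pendant '[[1,-0.009,0.003,0,0,0,0],[1,-0.009,0.003,0.03,0,0,0],[1,-0.009,0.003,0.05,0,0,0],[1,-0.009,0.003,0.06,0,0,0],[1,-0.009,0.003,0.066,0,0,0],[1,-0.009,0.003,0.066,0,0,0]]'
python3 -m pendant '[[1,0,0,0.005,0,0,0],[1,0,0,0.01,0,0,0],[1,0,0,0.01,0,0,0]]'
```

```text
time: 16.25
ee_pos: [0.568, 0.4158, 0.0933]
eef_rot: [0.732, 0.681, -0.0, 0.0]
ft_force: [0.2, 0.3, 0.6]
width: 0.0116
grip_force: 12.0
time: 16.62
ee_pos: [0.5684, 0.4162, 0.0919]
eef_rot: [0.732, 0.681, 0.001, 0.0]
ft_force: [-1.0, -0.6, 8.3]
width: 0.0112
grip_force: 12.0
```

```bash
python3 -m pendant '[[1,0,0,-0.003,0,0,0],[0.6,0,0,-0.003,0,0,0],[0.4,0,0,-0.003,0,0,0],[0.2,0,0,-0.003,0,0,0],[0,0,0,-0.1,0,0,0],[0,0,0,-0.3,0,0,0],[0,-0.2,0,-0.45,0,0,0],[0,-0.4,0,-0.5,0,0,0]]'
python3 -m pendant '[[-0.5,0,0,0,0,0,0],[-0.5,0,0,0,0,0,0]]'
python3 - <<'E'
from h import *
c=cam("wrist"); s=r.read_state(); u,v=map(int,proj(c,[.5343,.3923,.06])); print(s["ee_pos"],u,v); y0=max(v-95,0)
a=cv2.resize(c["bgr"][y0:y0+170,u-85:u+85],(540,540),interpolation=cv2.INTER_CUBIC)
c2=cam("scene"); b=cv2.resize(c2["bgr"][260:350,160:260],(250,225),interpolation=cv2.INTER_CUBIC); o=np.zeros((540,795,3),np.uint8); o[:,:540]=a;o[:225,543:793]=b; cv2.imwrite("pics/w5.png",o)
g=c["bgr"][:, :,0]
for q in ([.5694,.4185,.075],): print(proj(c,q))
print(y0,delta([.42,.21,.25]))
E
```

```text
time: 17.62
ee_pos: [0.5598, 0.3069, 0.2392]
eef_rot: [0.732, 0.682, 0.001, 0.0]
ft_force: [1.4, -0.6, 0.3]
width: 0.0436
grip_force: 0.0
time: 17.88
ee_pos: [0.5599, 0.3065, 0.237]
eef_rot: [0.733, 0.681, 0.0, -0.0]
ft_force: [-0.7, -0.5, 0.1]
width: 0.056
grip_force: 0.0
[0.5594774  0.30744031 0.23669556] 240 112
(np.float64(274.0911847532625), np.float64(78.43810314454987))
17 [-0.35844945 -0.43992701 -0.04455691]
```

View pics/w5.png

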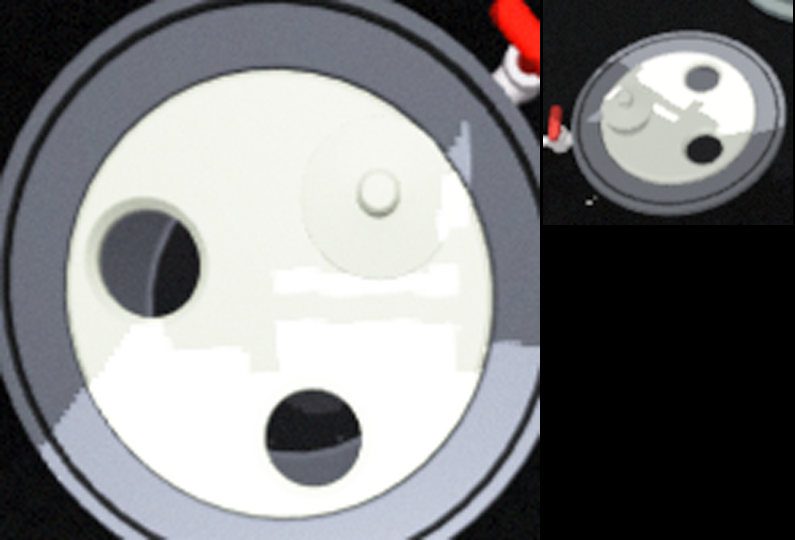

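The lid sits level and centred at (274.6,78.4), against (274.1,78.4) predicted. Now the weighing bottle.

```bash
python3 -m pendant '[[-0.5,-0.2,-0.15,0,0,0,-0.09],[-0.5,-0.4,-0.3,0,0,0,-0.18],[-0.5,-0.54,-0.42,0,0,0,-0.26],[-0.5,-0.54,-0.42,0,0,0,-0.29],[-0.5,-0.54,-0.42,0,0,0,-0.29],[-0.5,-0.54,-0.42,0,0,0,-0.29],[-0.5,-0.54,-0.42,0,0,0,-0.29]]'
python3 - <<'E'
from h import *
c=cam("wrist"); cv2.imwrite("pics/w6.png",c["bgr"]); s=r.read_state(); print(s["ee_pos"],R.from_quat(s["eef_rot"]).as_matrix().round(3),proj(c,[.4107,.2205,.055]),proj(c,[.4107,.2205,0]),s["joint_positions"].round(2))
E
```

```text
time: 18.85
ee_pos: [0.4227, 0.156, 0.2371]
eef_rot: [0.495, 0.869, 0.001, -0.001]
ft_force: [-0.7, -0.3, 0.6]
width: 0.0653
grip_force: 0.0
[0.42266121 0.15585313 0.23706326] [[-0.511  0.859 -0.001]
 [ 0.859  0.511  0.003]
 [ 0.003  0.    -1.   ]] (np.float64(295.54990636726245), np.float64(135.3870509291118)) (np.float64(292.3784662846392), np.float64(134.403994499756)) [ 0.82 -0.01 -1.23  1.85 -0.01  1.3   0.13]
```

View pics/w6.png

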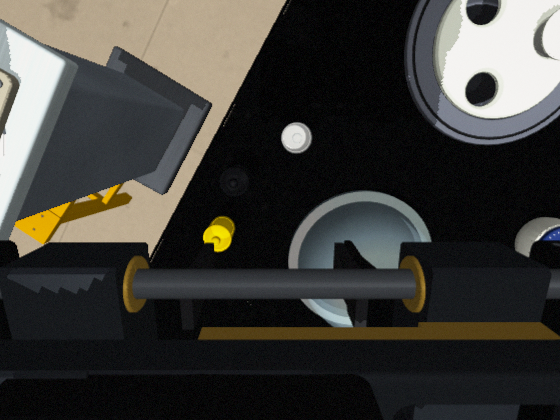

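The wrist view shows the clear bottle at (296,138), the yellow one at (219,235) and the black one at (234,180). That agrees with the estimate.

Run:
```python
from h import *
print(delta([.4115,.2195,.023]))
```

```text
[0.19948343 0.0761361  0.71410741]
```

```bash
python3 -m pendant '[[-0.5,0.1,0.04,0,0,0,0],[-0.5,0.196,0.076,0.15,0,0,0],[-0.5,0.196,0.076,0.3,0,0,0],[-0.5,0.196,0.076,0.4,0,0,0],[-0.5,0.196,0.076,0.4,0,0,0]]'
python3 - <<'E'
from h import *
print(delta([.4115,.2195,.023]))
E
```

```text
time: 19.52
ee_pos: [0.4106, 0.2174, 0.1153]
eef_rot: [0.494, 0.869, -0.001, -0.003]
ft_force: [0.3, 0.7, 0.5]
width: 0.065
grip_force: 0.0
[0.0033084  0.00748254 0.30752225]
```

```bash
python3 -m pendant '[[-0.5,0.003,0.007,0.1,0,0,0],[-0.5,0.003,0.007,0.2,0,0,0],[-0.5,0.003,0.007,0.27,0,0,0],[-0.5,0.003,0.007,0.305,0,0,0],[-0.5,0.003,0.007,0.305,0,0,0],[-0.2,0.003,0.007,0.305,0,0,0],[0.1,0.003,0.007,0.305,0,0,0],[0.3,0.003,0.007,0.305,0,0,0]]' 8
python3 -m pendant '[[1,0,0,0,0,0,0],[1,0,0,0,0,0,0],[1,0,0,0,0,0,0],[1,0,0,-0.05,0,0,0],[1,0,0,-0.2,0,0,0],[1,0,0,-0.4,0,0,0],[1,0,0,-0.5,0,0,0],[1,0,0,-0.5,0,0,0]]' 8
python3 - <<'E'
from h import *
s=r.read_state();print(s["ee_pos"],s["width"],delta([.45,.32,.18]))
E
```

```text
time: 20.52
ee_pos: [0.4139, 0.2182, 0.026]
eef_rot: [0.495, 0.869, 0.0, 0.0]
ft_force: [-0.2, -0.9, -0.3]
width: 0.043
grip_force: 0.0
time: 21.52
ee_pos: [0.4147, 0.2189, 0.178]
eef_rot: [0.495, 0.869, 0.001, 0.002]
ft_force: [-0.1, -0.1, -0.8]
width: 0.0299
grip_force: 8.0
[0.4146775  0.21886892 0.17803807] 0.029868119694548324 [ 0.23016211  0.27300951 -0.00599342]
```

Run:
```python
from h import *
print(delta([.504,.366,.15]))
```

```text
[0.27068129 0.50562718 0.09479512]
```

```bash
python3 -m pendant '[[1,0.09,0.16,0,0,0,0],[1,0.17,0.32,0,0,0,0],[1,0.22,0.41,0,0,0,0],[1,0.25,0.47,0,0,0,0],[1,0.27,0.5,0,0,0,0],[1,0.27,0.5,0,0,0,0],[1,0.27,0.5,0,0,0,0]]'
python3 - <<'E'
from h import *
c=cam("wrist"); cv2.imwrite("pics/w7.png",c["bgr"]); s=r.read_state(); print(s["ee_pos"],delta([.504,.366,.085]),proj(c,[.5690,.4184,.06]),proj(c,[.4980,.4072,.059]),proj(c,[.5363,.392,.059]))
E
```

```text
time: 22.4
ee_pos: [0.5013, 0.3635, 0.1755]
eef_rot: [0.495, 0.869, -0.0, 0.0]
ft_force: [0.5, -0.3, -0.5]
width: 0.0304
grip_force: 8.0
[0.50138939 0.36341601 0.17560061] [0.00322626 0.01191732 0.30199785] (np.float64(375.3322005456897), np.float64(196.03621783621165)) (np.float64(296.7777640089538), np.float64(164.45267273223683)) (np.float64(325.65825644517577), np.float64(202.79860001965386))
```

View pics/w7.png

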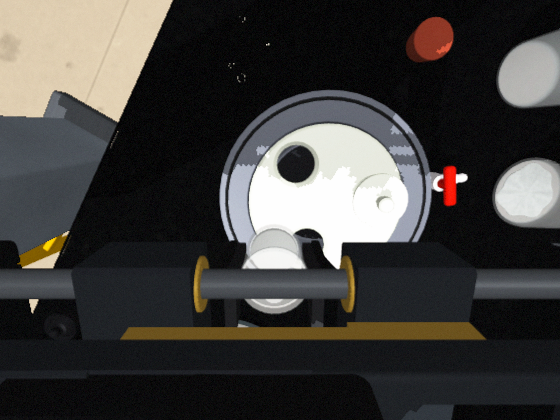

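The wrist view shows the left hole at (297,162), as predicted, with the lid in place at (381,198) and the bottle in the fingers at (273,265).

```bash
python3 -m pendant '[[1,0.003,0.01,0.08,0,0,0],[1,0.003,0.01,0.16,0,0,0],[1,0.003,0.01,0.22,0,0,0],[1,0.003,0.01,0.26,0,0,0],[1,0.003,0.01,0.28,0,0,0],[1,0.003,0.01,0.286,0,0,0],[1,0.003,0.01,0.292,0,0,0],[1,0.003,0.01,0.292,0,0,0]]'
python3 -m pendant '[[1,0,0,0.004,0,0,0],[1,0,0,0.008,0,0,0],[1,0,0,0.008,0,0,0]]'
```

```text
time: 23.45
ee_pos: [0.5037, 0.3667, 0.0883]
eef_rot: [0.495, 0.869, 0.0, 0.0]
ft_force: [-0.0, -0.4, -0.8]
width: 0.0304
grip_force: 8.0
time: 23.82
ee_pos: [0.5036, 0.3665, 0.0855]
eef_rot: [0.495, 0.869, -0.0, 0.0]
ft_force: [0.2, -0.7, -0.4]
width: 0.0305
grip_force: 8.0
```

```bash
python3 -m pendant '[[1,0,0,0.002,0,0,0],[1,0,0,0.004,0,0,0],[1,0,0,0.004,0,0,0]]'
```

```text
time: 24.2
ee_pos: [0.5036, 0.3667, 0.0847]
eef_rot: [0.495, 0.869, 0.0, 0.0]
ft_force: [-1.4, -0.9, 5.0]
width: 0.0303
grip_force: 8.0
```

```bash
python3 -m pendant '[[1,0,0,-0.001,0,0,0],[0.25,0,0,-0.001,0,0,0],[0.15,0,0,-0.001,0,0,0],[0.05,0,0,-0.001,0,0,0],[-0.1,0,0,-0.05,0,0,0],[-0.1,0,0,-0.2,0,0,0],[-0.1,0,0,-0.4,0,0,0],[-0.1,0,0,-0.5,0,0,0]]'
python3 -m pendant '[[-0.5,-0.3,0,0,0,0,0],[-0.5,-0.3,0,0,0,0,0],[-0.5,-0.3,0,0,0,0,0]]'
python3 - <<'E'
from h import *
c=cam("wrist"); s=r.read_state(); u,v=map(int,proj(c,[.5363,.392,.06])); y0=max(v-95,0); print(s["ee_pos"],u,v)
a=cv2.resize(c["bgr"][y0:y0+200,u-100:u+100],(540,540),interpolation=cv2.INTER_CUBIC)
c2=cam("scene"); b=cv2.resize(c2["bgr"][260:350,160:260],(250,225),interpolation=cv2.INTER_CUBIC); o=np.zeros((540,795,3),np.uint8); o[:,:540]=a;o[:225,543:793]=b; cv2.imwrite("pics/w8.png",o)
print(np.array(proj(c,[.5036,.3657,.114]))-[u-100,y0])
print(delta([.56,.06,.26]))
E
```

```text
time: 25.2
ee_pos: [0.5037, 0.3677, 0.2389]
eef_rot: [0.495, 0.869, 0.002, 0.001]
ft_force: [0.6, -0.1, -1.0]
width: 0.0475
grip_force: 0.0
time: 25.58
ee_pos: [0.5512, 0.2866, 0.2351]
eef_rot: [0.497, 0.868, -0.0, 0.001]
ft_force: [-0.7, -0.2, 0.2]
width: 0.0638
grip_force: 0.0
[0.54984247 0.28856658 0.23515786] 315 95
[56.74906977 96.98917615]
[-0.67756529 -0.35873088 -0.08333967]
```

View pics/w8.png

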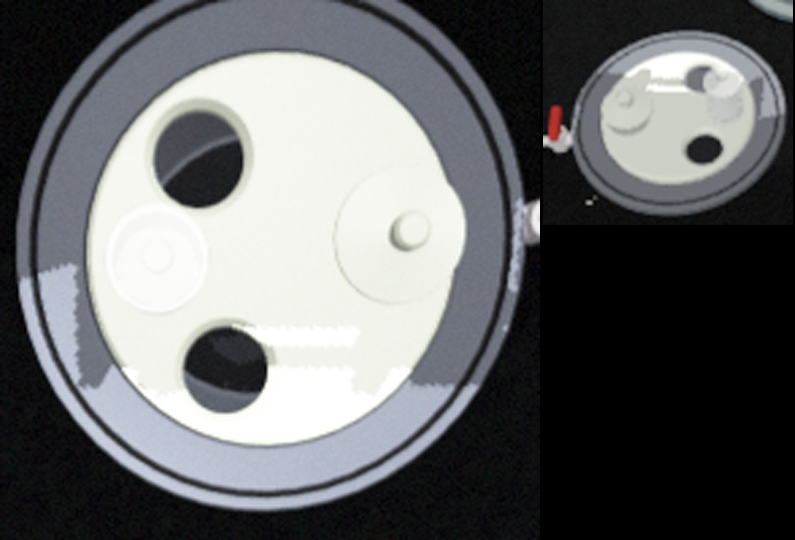

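The weighing bottle stands upright at the spot, at crop (157,257) against (153,262) predicted. The lid is undisturbed at (400,235). Now the dome.

```bash
python3 -m pendant '[[-0.5,-0.2,-0.1,-0.05,0,0,0.05],[-0.5,-0.37,-0.2,-0.08,0,0,0.1],[-0.5,-0.55,-0.3,-0.08,0,0,0.15],[-0.5,-0.66,-0.35,-0.08,0,0,0.2],[-0.5,-0.66,-0.35,-0.08,0,0,0.29],[-0.5,-0.66,-0.35,-0.08,0,0,0.29],[-0.5,-0.66,-0.35,-0.08,0,0,0.29]]'
python3 - <<'E'
from h import *
c=cam("wrist"); cv2.imwrite("pics/w9.png",c["bgr"]); s=r.read_state(); print(s["ee_pos"],proj(c,[.565,.132,.12]),proj(c,[.565,.132,.006]))
hh=cv2.cvtColor(c["bgr"],cv2.COLOR_BGR2HSV); k=((abs(hh[...,0].astype(int)-108)<12)&(hh[...,1]>150)&(hh[...,2]>80)).astype(np.uint8)
u,v=map(int,proj(c,[.565,.132,.11])); k[:v-50]=0;k[v+50:]=0;k[:,:u-50]=0;k[:,u+50:]=0
n,l,st,ce=cv2.connectedComponentsWithStats(k); i=1+np.argmax(st[1:,4]); print(st[i],ce[i],onz(c,*ce[i],.118))
E
```

```text
time: 26.55
ee_pos: [0.5595, 0.0671, 0.2587]
eef_rot: [0.73, 0.683, 0.0, 0.0]
ft_force: [-0.3, 0.9, -0.5]
width: 0.0652
grip_force: 0.0
[0.55962811 0.06685174 0.25853012] (np.float64(274.0462874074921), np.float64(132.43178284570317)) (np.float64(273.9095595554959), np.float64(131.11969549683698))
[261 118  32  33 823] [276.4945322  134.18104496] [0.56705476 0.13033644 0.118     ]
```

View pics/w9.png

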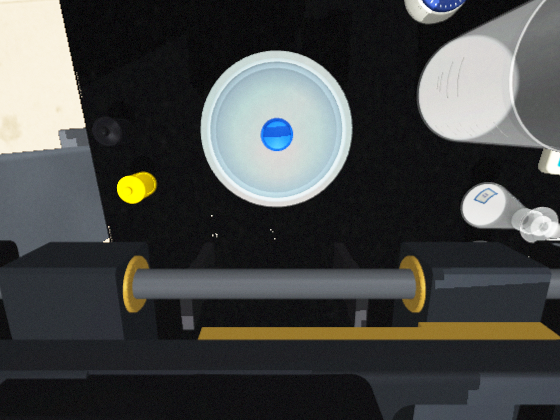

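The wrist view shows the dome knob at (276,134), with the tall beaker at (490,90) the nearest obstacle. I'll work out its clearance.

Run:
```python
from h import *
ct=cam("top"); cs=cam("scene")
print("beaker base near",onz(ct,240,161,0),"base scene near",onz(cs,192,227,0), "rim center", [onz(ct,236,125,z).round(3) for z in(.1,.15,.2)],[onz(cs,187,170,z).round(3) for z in(.1,.15,.2)])
print(delta([.5665,.131,.17]), delta([.5665,.131,.113]))
```

```text
beaker base near [0.73490084 0.16552338 0.        ] base scene near [0.77053643 0.19756936 0.        ] rim center [array([0.817, 0.169, 0.1  ]), array([0.801, 0.164, 0.15 ]), array([0.786, 0.16 , 0.2  ])] [array([0.85 , 0.106, 0.1  ]), array([0.803, 0.15 , 0.15 ]), array([0.756, 0.194, 0.2  ])]
[0.21682755 0.00748259 0.29471375] [0.21679092 0.00747859 0.48471375]
```

```bash
python3 -m pendant '[[-0.4,0.1,0.007,0,0,0,0],[-0.4,0.2,0.007,0.1,0,0,0],[-0.4,0.213,0.007,0.25,0,0,0],[-0.4,0.213,0.007,0.29,0,0,0],[-0.4,0.213,0.007,0.29,0,0,0],[-0.4,0.213,0.007,0.29,0,0,0]]'
python3 - <<'E'
from h import *
print(r.read_state()["ee_pos"],delta([.5665,.131,.113]))
E
```

```text
time: 27.45
ee_pos: [0.5675, 0.1287, 0.1731]
eef_rot: [0.733, 0.681, 0.001, 0.001]
ft_force: [0.6, -0.5, -0.3]
width: 0.0609
grip_force: 0.0
[0.56753705 0.12871544 0.17305807] [ 0.00724853 -0.00442958  0.20018802]
```

```bash
python3 -m pendant '[[-0.4,0.006,-0.003,0.08,0,0,0],[-0.4,0.006,-0.003,0.15,0,0,0],[-0.4,0.006,-0.003,0.18,0,0,0],[-0.4,0.006,-0.003,0.197,0,0,0],[-0.4,0.006,-0.003,0.197,0,0,0]]' 30
python3 -m pendant '[[0,0,0,0,0,0,0],[0.3,0,0,0,0,0,0],[0.6,0,0,0,0,0,0],[1,0,0,0,0,0,0],[1,0,0,0,0,0,0],[1,0,0,0,0,0,0]]' 30
```

```text
time: 28.08
ee_pos: [0.566, 0.1307, 0.1125]
eef_rot: [0.732, 0.681, 0.0, 0.0]
ft_force: [-0.2, -0.6, 1.0]
width: 0.0611
grip_force: 0.0
time: 28.82
ee_pos: [0.566, 0.1307, 0.1123]
eef_rot: [0.732, 0.681, 0.0, 0.0]
ft_force: [-0.2, -0.0, 1.4]
width: 0.0242
grip_force: 30.0
```

```bash
python3 -m pendant '[[1,0,0,-0.02,0,0,0],[1,0,0,-0.07,0,0,0],[1,0,0,-0.14,0,0,0],[1,0,0,-0.24,0,0,0],[1,0,0,-0.35,0,0,0],[1,0,0,-0.43,0,0,0],[1,0,0,-0.47,0,0,0],[1,0,0,-0.47,0,0,0]]'
python3 - <<'E'
from h import *
s=r.read_state(); print(s["ee_pos"],s["width"],s["torque"],delta([.5363,.392,.253])); c=cam("scene"); cv2.imwrite("pics/s3.png",cv2.resize(c["bgr"][150:350,140:390],(750,600),interpolation=cv2.INTER_CUBIC))
E
```

```text
time: 29.82
ee_pos: [0.5661, 0.1309, 0.2541]
eef_rot: [0.732, 0.681, 0.001, 0.0]
ft_force: [0.5, 0.7, -2.6]
width: 0.0239
grip_force: 30.0
[0.56609511 0.13090911 0.25414764] 0.02389776375022368 [-0.02471547 -0.08391165  0.01010028] [ 0.86075113 -0.16247905  0.00371544]
```

View pics/s3.png

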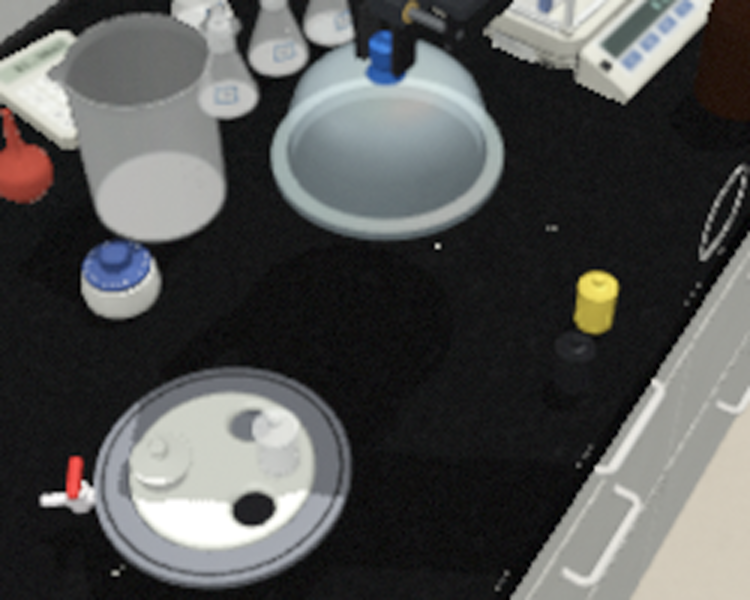

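The dome hangs level from the fingers at crop (388,140), and the base load is undisturbed. I'm carrying it over smoothly.

```bash
python3 -m pendant '[[1,0.04,-0.01,0,0,0,0],[1,0.14,-0.03,0,0,0,0],[1,0.28,-0.055,0,0,0,0],[1,0.44,-0.085,0,0,0,0],[1,0.58,-0.11,0,0,0,0],[1,0.7,-0.13,0,0,0,0],[1,0.79,-0.15,0,0,0,0],[1,0.83,-0.16,0,0,0,0]]'
python3 -m pendant '[[1,0.01,0,0,0,0,0],[1,0.02,0,0,0,0,0],[1,0.02,0,0,0,0,0],[1,0.02,0,0,0,0,0]]'
python3 - <<'E'
from h import *
c=cam("top"); s=r.read_state(); print(s["ee_pos"],s["width"],R.from_quat(s["eef_rot"]).as_matrix()[:,2],delta([.5363,.392,.18]))
E
```

```text
time: 30.88
ee_pos: [0.5343, 0.385, 0.2523]
eef_rot: [0.731, 0.682, -0.001, -0.001]
ft_force: [-0.0, -0.5, -3.2]
width: 0.0238
grip_force: 30.0
time: 31.38
ee_pos: [0.537, 0.3878, 0.2533]
eef_rot: [0.733, 0.68, -0.0, 0.0]
ft_force: [-0.1, 0.3, -3.6]
width: 0.024
grip_force: 30.0
[0.536949   0.38790584 0.25332975] 0.023979407395051038 [ 2.84107082e-04 -2.77797928e-04 -9.99999921e-01] [ 0.01351286 -0.00323913  0.24442809]
```

```bash
python3 -m pendant '[[1,0.013,-0.003,0.03,0,0,0],[1,0.013,-0.003,0.08,0,0,0],[1,0.013,-0.003,0.14,0,0,0],[1,0.013,-0.003,0.19,0,0,0],[1,0.013,-0.003,0.21,0,0,0],[1,0.013,-0.003,0.217,0,0,0],[1,0.013,-0.003,0.217,0,0,0]]'
python3 - <<'E'
from h import *
s=r.read_state(); print(s["ee_pos"],delta([.5363,.392,.1685]))
c=cam("wrist"); u,v=map(int,proj(c,[.5363,.392,.06])); print(u,v)
a=cv2.resize(c["bgr"][:,u-140:u+140],(400,600)); d=cam("scene"); b=cv2.resize(d["bgr"][235:355,150:280][:, :],(395,365),interpolation=cv2.INTER_CUBIC)
o=np.zeros((600,800,3),np.uint8); o[:,:400]=a; o[:365,405:]=b; cv2.imwrite("pics/w10.png",o)
E
```

```text
time: 32.3
ee_pos: [0.5361, 0.3927, 0.1885]
eef_rot: [0.732, 0.681, 0.0, 0.0]
ft_force: [0.4, -0.2, -2.5]
width: 0.024
grip_force: 30.0
[0.53609271 0.39267172 0.18852784] [-0.00220941  0.00082387  0.06675894]
273 208
```

View pics/w10.png

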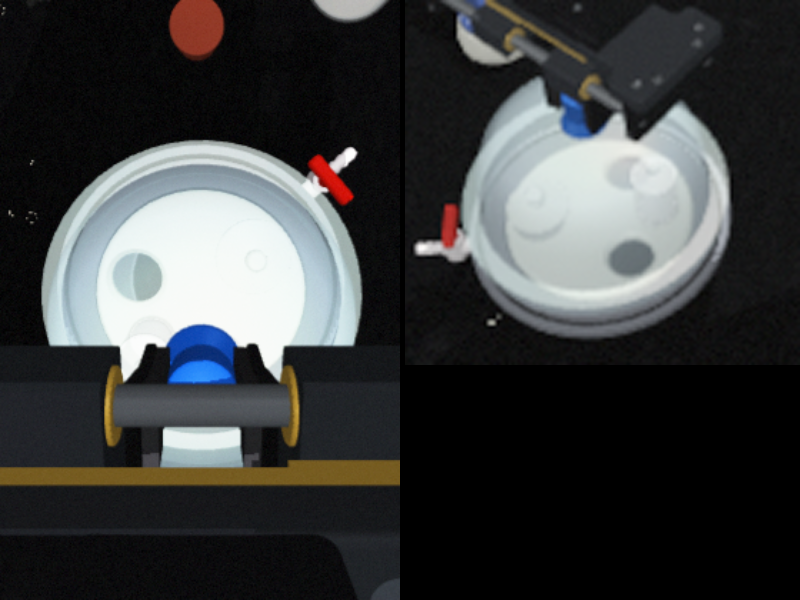

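The dome is centred over the plate: flange edges at 42 and 360, plate edges at 96 and 305. Lowering it.

```bash
python3 -m pendant '[[1,-0.002,0.001,0.01,0,0,0],[1,-0.002,0.001,0.025,0,0,0],[1,-0.002,0.001,0.04,0,0,0],[1,-0.002,0.001,0.05,0,0,0],[1,-0.002,0.001,0.056,0,0,0],[1,-0.002,0.001,0.06,0,0,0],[1,-0.002,0.001,0.06,0,0,0]]'
python3 -m pendant '[[1,0,0,0.003,0,0,0],[1,0,0,0.006,0,0,0],[1,0,0,0.006,0,0,0]]'
```

```text
time: 33.28
ee_pos: [0.5362, 0.3919, 0.1701]
eef_rot: [0.732, 0.681, -0.0, 0.0]
ft_force: [-0.3, 0.2, -3.0]
width: 0.024
grip_force: 30.0
time: 33.65
ee_pos: [0.5362, 0.3918, 0.1683]
eef_rot: [0.732, 0.681, -0.0, 0.0]
ft_force: [-0.9, 0.6, -2.1]
width: 0.024
grip_force: 30.0
```

```bash
python3 -m pendant '[[1,0,0,0.002,0,0,0],[1,0,0,0.004,0,0,0],[1,0,0,0.004,0,0,0]]'
```

```text
time: 34.02
ee_pos: [0.5363, 0.3919, 0.1674]
eef_rot: [0.732, 0.681, 0.0, 0.0]
ft_force: [-0.7, -1.1, 0.5]
width: 0.024
grip_force: 30.0
```

```bash
python3 -m pendant '[[1,0,0,0.002,0,0,0],[1,0,0,0.002,0,0,0]]'
python3 -m pendant '[[0.5,0,0,0,0,0,0],[0.3,0,0,0,0,0,0],[0.1,0,0,0,0,0,0],[-0.1,0,0,0,0,0,0],[-0.3,0,0,-0.03,0,0,0],[-0.3,0,0,-0.15,0,0,0],[-0.3,0,0,-0.3,0,0,0],[-0.3,-0.2,0,-0.4,0,0,0]]'
python3 -m pendant '[[-0.3,-0.2,0,0,0,0,0],[-0.3,-0.4,0,0,0,0,0],[-0.3,-0.4,0,0,0,0,0]]'
python3 - <<'E'
from h import *
c=cam("wrist"); s=r.read_state(); u,v=map(int,proj(c,[.5363,.392,.08])); print(s["ee_pos"],u,v); y0=max(v-100,0)
a=cv2.resize(c["bgr"][y0:y0+200,u-100:u+100],(400,400)); d=cam("scene"); b=cv2.resize(d["bgr"][235:355,150:280],(395,365),interpolation=cv2.INTER_CUBIC)
o=np.zeros((400,800,3),np.uint8); o[:,:400]=a; o[:365,405:]=b; cv2.imwrite("pics/w11.png",o)
E
```

```text
time: 34.28
ee_pos: [0.5362, 0.3919, 0.1673]
eef_rot: [0.732, 0.681, 0.0, 0.0]
ft_force: [-1.4, -3.3, 4.3]
width: 0.0243
grip_force: 30.0
time: 35.28
ee_pos: [0.53, 0.3405, 0.2872]
eef_rot: [0.73, 0.684, 0.002, -0.001]
ft_force: [1.4, -2.1, 0.9]
width: 0.0564
grip_force: 0.0
time: 35.65
ee_pos: [0.5253, 0.2098, 0.2849]
eef_rot: [0.736, 0.677, -0.001, 0.002]
ft_force: [0.7, 0.4, 0.2]
width: 0.0564
grip_force: 0.0
[0.52443243 0.21328685 0.28519027] 268 7
```

View pics/w11.png

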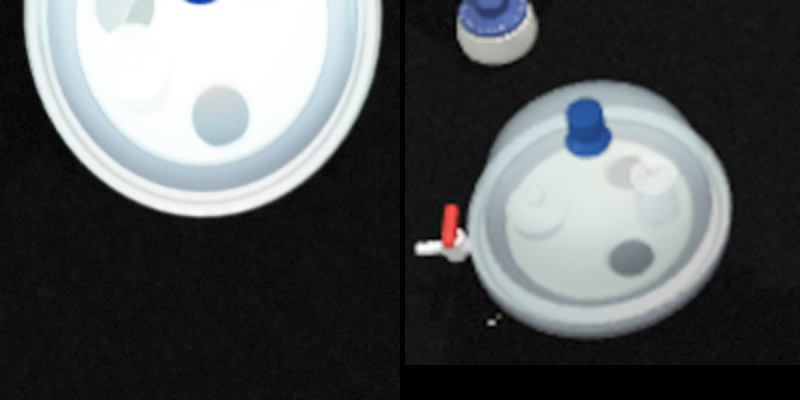

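The dome sits flat and concentric on the flange. The lidded crucible is visible at (535,210) and the upright bottle at (655,190) inside it, and the arm is clear. Handing in.

```bash
python3 -m pendant '[[-0.3,0,0,0,0,0,0],[-0.3,0,0,0,0,0,0]]'; python3 -c "
from bench import r
print(r.close_job())"
```

```text
time: 36.0
ee_pos: [0.5229, 0.2182, 0.2846]
eef_rot: [0.731, 0.682, 0.0, -0.0]
ft_force: [0.1, 0.3, -0.3]
width: 0.0566
grip_force: 0.0
the job is handed in; nothing more can be done
None
```

I handed the job in at about 36 s: the crucible hangs in the tap hole with its lid on, the weighing bottle stands upright opposite the tap, and in the last pictures the dome sits flat on the flange; the hand-in returned no verdict.

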